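# Tare the dial scale for a sample cup

### The arm

A 6-joint arm with a two-finger parallel gripper is mounted at the origin on the work surface. World frame = base frame: x ahead of the robot, y to its left, z up, the work surface at z = 0. Lengths are in m, angles in rad, forces in N, time in s.
With the tool pointing down it reaches from about 0.275 to 0.75 m from the base axis. Payload 10.2 kg.
Tool frame: the origin (TCP) lies midway between the tips of the shut fingers; the grasp point (between the pads) lies 19 mm behind it (ctrl.grip_point_offset is the distance from the TCP to the grasp point, in m); z points along the fingers, y is the direction in which the jaws open and shut (so a half turn about z gives the same grasp; the last joint's range is limited). The gripper opens to 85 mm and grips with 20 to 120 N. Pads are 22 mm wide; open, the fingers measure 114 mm over their backs; the gripper's body (76 mm by 85 mm) begins 54 mm behind the grasp point. The pads swing forward as they close: fully open they stand 13 mm farther back than shut.
Start: joints at [-1.444, 0.313, 1.498, -0, 1.331, -0.223], TCP at [0.18, -0.493, 0.231] pointing down, gripper open.
Joint ranges: [-2.94, 2.94], [-0.97, 2.17], [0.19, 2.56], [-1.23, 4.37], [0.02, 3.11], [-2.88, 2.88]. Speed limits (rad/s): [2.39, 2.39, 3.01, 3.14, 3.14, 3.14].

### API

Orientations are given as a unit quaternion [w, x, y, z].
In Python, from rig import ctrl gives the robot as it stands.
- The arm moves only by the shell command python3 -m pendant 'ROWS' [OPENING]. ROWS is JSON, a list of rows, each a list of 6 numbers: the shift along the tool's x, y, z in m, then the turn, a rotation vector about the tool's x, y, z in rad. A call has 1 to 20 rows; each row shifts and turns the commanded pose from where the row before left it, along the tool's axes as they then stand; what a row does not reach is not made up. A row lasts 1/10 s, in which the tool goes at most 50 mm and 8.59 degrees, less where a joint would pass 70% of its speed; a pose out of reach is approached as far as the arm can. A call is refused whole if a number of a shift passes 0.05 or a number of a turn 0.15, either way. A call with a gripper value outside its range is refused whole. OPENING is the opening, from 0 (shut) to 1 (fully open), set as the call begins (- or left out, the last holds). The fingers move at their own pace and stop on an object; the grip force is fixed at half the most. Time passes only in rows, so rows that do not move let the fingers close. It gives the time, the measured TCP pose, the force and the opening at its end, in the units of the state.
- ctrl.observe(): the state, without advancing time (a new reading comes with each control period).
- ctrl.capture(name): name is "scene" or "top" or "wrist"; returns a dict with "img" (480x640x3 uint8, red, green, blue), "range_z" (480x640 float32, m along the optical axis (not along the pixel's ray), 0 where there is no reading), "fovy" (degrees; the focal length in pixels is half the picture's height over the tangent of half this angle, whatever the lens; pixels are square), "cx", "cy" (the principal point, pixels), "R" (3x3) and "t" (3): a world point X has camera coordinates R X + t. Camera axes: x right, y down, z forward; pixel columns grow to the right and rows downward; lengths in m; the calibration is good to about 2 mm. A picture is of the moment at which its call begins.
- ctrl.close_job(): hands the job in, once; it reports no verdict.
The state is a dict: "clock": time; "joint_positions": joint angles; "joint_velocities": joint speeds; "joint_efforts": joint torques, N m; "eef_pos": TCP position; "eef_rot": TCP orientation; "contact_force": force on the tool from outside, world axes, zero at the start; "ft_torque": the same for the moment, N m; "width": finger opening in m.
Only numpy, scipy, OpenCV 4.12 (cv2) and the standard library are available. Lean on these libraries where they do the work, as an engineer would, in place of code of your own. Each camera call takes 0.05 s, during which the arm holds its last target. There are 200 camera calls.

### The job

Tare the bench scale for the empty cup: set the tall steel cup gently and upright in the middle of the scale's round pan and let go, then turn the dial by its black centre knob, which has some play, until the broad zero mark stands right at the tip of the pointer. Leave the cup on the pan, and do not push the dish, the metal sample or the brush about.

Things in the scene. Friction and masses are not known exactly. Their poses are not given: they have to be found in the camera images.
- scale: Bench dial scale, fixed to the desk: white housing 180 (x) x 360 (y) x 50 mm high, green band. Origin: centre of its underside, on the desk. On its top, at y = +90 mm, is the sprung pan; at y = -90 mm is the dial.
- pan_top (a point): Centre of the upper face of the scale's flat steel pan, 124 mm in diameter, 6 mm thick, no rim; 78 mm above the desk when empty. The pan is sprung: it sinks 4 to 9 mm under the cup (0.4 N per mm, 14 mm at most) and the pointer turns with it, clockwise from above.
- knob_grip (a point): On the upright axis of the round black knob at the height to grip, 12 mm below its top, 90 mm above the desk. Knob: 52 mm in diameter, 39 mm high. It turns the dial (white face, steel ring 140 mm across, its top 14 mm above the housing) endlessly either way, but has up to 0.24 rad of free play before the dial follows. The dial (friction 0.15 N m) stays where left.
- zero_mark (a point): Inner end of the zero mark on the dial's white face, 52 mm from the knob's axis: the one broad black mark (15 mm long radially, 8 mm wide), with a black raised pip on the steel ring just outside it; the 15 other marks are short and thin. Turns with the dial.
- pointer_tip (a point): Tip of the black pointer, 52 mm from the knob's axis, about 6 mm wide; it lies over the dial face under the clear cover and comes out from beneath the knob. It turns only with the load on the pan, not with the knob.
- cup: Empty tall steel cup, open at the top, straight sided: 60 mm in diameter, 80 mm high, wall 3 mm, 0.17 to 0.35 kg. Origin: centre of its underside; z up along its axis.
- dish: Bystander: shallow steel dish, 110 mm in diameter, 30 mm high. Origin: centre of its underside.
- sample: Bystander: solid dark steel sample, 60 mm in diameter, 30 mm high. Origin: centre of its underside.
- brush: Bystander: flat brush with wooden handle, 200 mm long, lying along its x axis. Origin: middle of its underside.
Things that resemble listed ones, but are neither listed nor needed, are in the scene too. Leave any pink or turquoise look-alike of the cup alone.

How it is judged:
On the way, in this order (a step that is already met when the one before it is completed fails the run):
1. the cup stands upright on the pan and is let go (horizontal distance between cup and pan_top below 0.03 m and z of cup in the frame of pan_top between -0.004 and 0.004 m and angle between cup's own z axis and vertical below 0.1 rad and contact force between cup and scale above 0.5 N and contact force between cup and the fingers below 0.05 N), for 0.3 s.
2. with the cup on the pan, the zero mark is turned to the pointer's tip (all of step 1 and horizontal distance between zero_mark and pointer_tip below 0.005 m), for 0.3 s.
At the end, for the whole second after the job is handed in: The cup stands upright (within 0.1 rad) and at rest on the pan, its centre within 30 mm of the pan's centre, released, and the zero mark's inner end is within 5 mm of the pointer's tip (all of step 2 and linear speed of cup below 0.01 m/s); the robot touches nothing.
It fails at once if the cup is pressed or dropped onto the scale with more than 20 N (contact force between cup and scale above 20 N).
It fails at once if the shallow dish is pushed more than 25 mm (distance of dish from where it was at the start of the episode above 0.025 m).
It fails at once if the metal sample is pushed more than 25 mm (distance of sample from where it was at the start of the episode above 0.025 m).
It fails at once if the brush is pushed more than 25 mm (distance of brush from where it was at the start of the episode above 0.025 m).
It also fails if it takes over 64 s, if anything falls off the work surface, if the arm or the gripper's body presses on something with over 40 N, if the wrist force passes 120 N, or if a joint passes its speed limit or range.

## Working session

There is one attempt and no reset: what is moved stays moved. The work goes in short steps, Python scripts to look and compute and a shell command to move; the robot and the scene stay as the last step left them, time stands still between calls to the robot, and variables do not carry over. Pictures are saved under pics/ and viewed, about 8 in all and at most 12, crops included, and the job is handed in when it is done.

```bash
mkdir -p pics; ls; cat > h.py <<'E'
import numpy as np, cv2
from rig import ctrl
def cap(n,f):
    c=ctrl.capture(n); np.savez(f'pics/{f}.npz',**c); cv2.imwrite(f'pics/{f}.png',c['img'][:,:,::-1]); return c
def load(f): return np.load(f'pics/{f}.npz')
def ray(c,u,v):
    F=240/np.tan(np.radians(float(c['fovy']))/2); d=np.array([(u-c['cx'])/F,(v-c['cy'])/F,1.])
    return -c['R'].T@c['t'], c['R'].T@d
def atz(c,u,v,z):
    o,d=ray(c,u,v); return o+d*(z-o[2])/d[2]
def pt(c,u,v):
    o,d=ray(c,u,v); return o+d*c['range_z'][int(v),int(u)]
def crop(f,x0,y0,x1,y1,k,g):
    i=cv2.imread(f'pics/{f}.png')[y0:y1,x0:x1]; cv2.imwrite(f'pics/{g}.png',cv2.resize(i,None,fx=k,fy=k,interpolation=cv2.INTER_CUBIC))
E
python3 - <<'E'
from h import *
np.set_printoptions(precision=4,suppress=True)
for n in ('top','scene'):
    c=cap(n,n+'0'); print(n,c['fovy'],-c['R'].T@c['t'],c['R'])
print(ctrl.observe())
a=cv2.imread('pics/top0.png');b=cv2.imread('pics/scene0.png')
E
```

```text
pics
top 46.12768769491039 [ 0.4499 -0.0055  1.5039] [[ 0.0277 -0.9996 -0.0017]
 [-0.9934 -0.0273 -0.1112]
 [ 0.1111  0.0048 -0.9938]]
scene 54.511352951915576 [0.9814 0.3886 0.9546] [[-0.7337  0.6794  0.007 ]
 [ 0.5761  0.6276 -0.5236]
 [-0.3602 -0.3801 -0.8519]]
{'clock': 0.1, 'joint_positions': array([-1.4444,  0.3134,  1.4984, -0.    ,  1.331 , -0.2234]), 'joint_velocities': array([-0.0011, -0.0013, -0.0019, -0.0015,  0.0001,  0.0011]), 'joint_efforts': array([  0.0031, -41.29  , -26.0145,  -0.0001,   0.003 ,  -0.    ]), 'eef_pos': array([ 0.1799, -0.493 ,  0.2308]), 'eef_rot': array([-0.0006,  0.9847,  0.174 ,  0.    ]), 'contact_force': array([ 0.4497, -0.6528, -0.2739]), 'ft_torque': array([ 0.0249, -0.0118,  0.0297]), 'width': 0.08530470067963822}
```

View pics/top0.png

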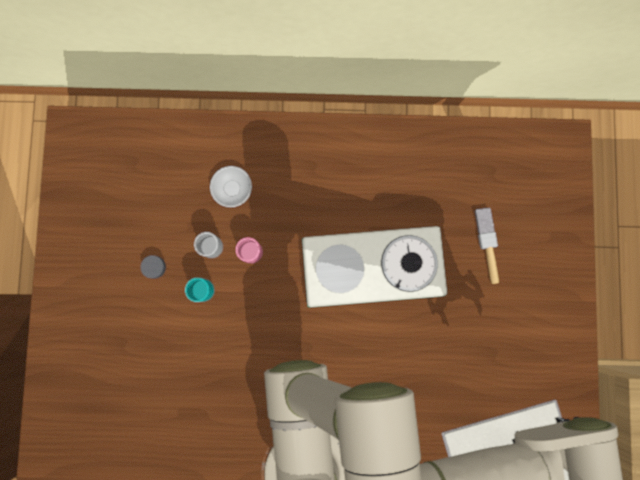

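View pics/scene0.png

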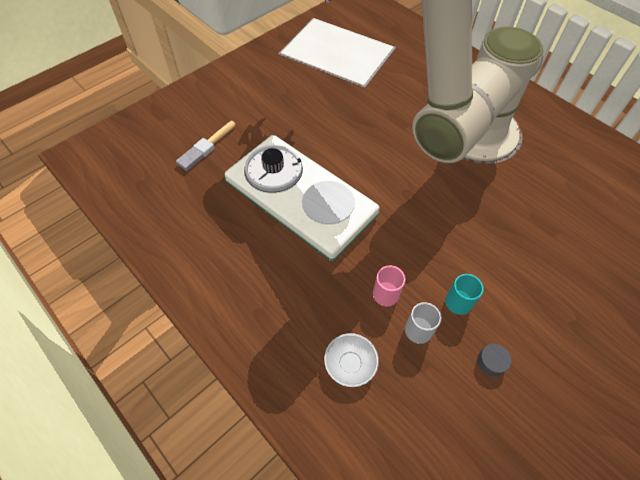

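Candidates for the cup in the top view: steel (208,245), pink (249,250), turquoise (200,290), dish (231,187), sample (152,267). I choose the steel one at (208,245). Next, one close crop to check it, plus one of the dial.

```bash
python3 - <<'E'
from h import *
crop('top0',130,160,270,310,4,'a');crop('top0',295,220,455,310,5,'b')
a=cv2.imread('pics/a.png');b=cv2.imread('pics/b.png')
# stack: crop a (560x600) scaled .5, b
a=cv2.resize(a,None,fx=.6,fy=.6); b=cv2.resize(b,(448,252))
o=np.zeros((360,336+448,3),np.uint8);o[:,:336]=a;o[:252,336:]=b
cv2.imwrite('pics/ab.png',o)
np.set_printoptions(precision=4,suppress=True)
c=load('top0')
for n,u,v,z in [('cup',208,242,.08),('pink',249,247,.08),('turq',200,287,.08),('pan',339,268,.078),('knob',411,262,.1)]:
    print(n,atz(c,u,v,z))
E
```

```text
cup [0.5791 0.272  0.08  ]
pink [0.5693 0.1674 0.08  ]
turq [0.4649 0.2865 0.08  ]
pan [ 0.5225 -0.062   0.078 ]
knob [ 0.5412 -0.2401  0.1   ]
```

View pics/ab.png

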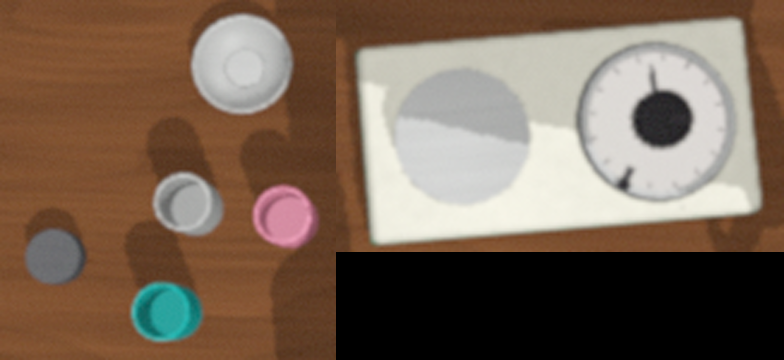

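Steel cup confirmed: it is open, plain steel, with its rim at about (206,244). The zero mark, with its pip, is at about (399,284), the pointer tip at (408,243), the knob at (411.4,262) and the pan at (340,268.6). Moving above the cup.

```bash
python3 -m pendant '[[0.0318,-0.0293,0,0,0,0],[0.0318,-0.0293,0,0,0,0],[0.0318,-0.0293,0,0,0,0],[0.0318,-0.0293,0,0,0,0],[0.0318,-0.0293,0,0,0,0],[0.0318,-0.0293,0,0,0,0],[0.0318,-0.0293,0,0,0,0],[0.0318,-0.0293,0,0,0,0],[0.0318,-0.0293,0,0,0,0],[0.0318,-0.0293,0,0,0,0],[0.0318,-0.0293,0,0,0,0],[0.0318,-0.0293,0,0,0,0],[0.0318,-0.0293,0,0,0,0],[0.0318,-0.0293,0,0,0,0],[0.0318,-0.0293,0,0,0,0],[0.0318,-0.0293,0,0,0,0],[0.0318,-0.0293,0,0,0,0],[0.0318,-0.0293,0,0,0,0],[0.0318,-0.0293,0,0,0,0],[0.0318,-0.0293,0,0,0,0]]' 1
python3 -m pendant '[[0,0,0,0,0,-0.11],[0,0,0,0,0,-0.11],[0,0,0,0,0,-0.11],[0,0,0,0,0,-0.11],[0,0,0,0,0,-0.11],[0,0,0,0,0,0],[0,0,0,0,0,0]]'
python3 - <<'E'
from h import *
np.set_printoptions(precision=4,suppress=True)
c=cap('wrist','w1'); s=ctrl.observe(); print(s['eef_pos'],s['eef_rot'],s['joint_positions'],-c['R'].T@c['t'],c['fovy'])
E
```

```text
clock: 2.1
eef_pos: [0.5769, 0.277, 0.2309]
eef_rot: [0.0, 0.985, 0.174, -0.0]
contact_force: [0.2, 0.1, 1.0]
width: 0.0856
clock: 2.8
eef_pos: [0.5765, 0.2752, 0.231]
eef_rot: [-0.0, 0.901, 0.434, -0.0]
contact_force: [0.5, 0.4, 0.5]
width: 0.0855
[0.5765 0.2752 0.2311] [-0.      0.9011  0.4337 -0.0002] [ 0.2624  0.5725  1.112  -0.      1.4575  0.9359] [0.6286 0.3404 0.373 ] 69.54465474345433
```

View pics/w1.png

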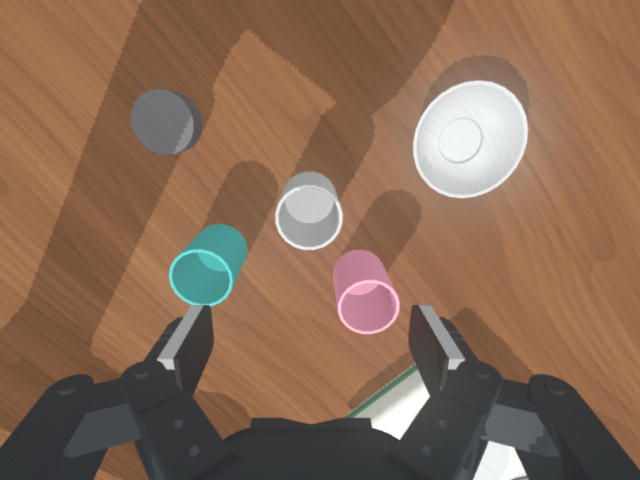

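The wrist view shows the steel cup's rim centre at (309,217) (ellipse 276–342 by 172–249, rim part 185–249), pink rim at (367,302), turquoise at (201,278).

```bash
python3 - <<'E'
from h import *
np.set_printoptions(precision=4,suppress=True)
c=load('w1')
L=atz(c,276,216,.08);R=atz(c,342,216,.08);B=atz(c,309,249,.08);T=atz(c,309,185,.08)
print(L,R,B,T,np.linalg.norm(L-R),np.linalg.norm(T-B)); m=(L+R)/2;print(m)
print('pink',atz(c,367,302,.08),'turq',atz(c,201,278,.08))
# range check: points with z 0.077..0.083 near
F=240/np.tan(np.radians(float(c['fovy']))/2)
v,u=np.mgrid[0:480,0:640]; d=np.stack([(u-c['cx'])/F,(v-c['cy'])/F,np.ones_like(u)],-1)*c['range_z'][...,None]
P=(d-c['t'])@c['R']
k=(abs(P[...,2]-.08)<.005)&(np.linalg.norm(P[...,:2]-m[:2],axis=-1)<.045)&(c['range_z']>0)
q=P[k][:,:2].astype(np.float32); print(len(q),cv2.minEnclosingCircle(q))
for u,v in[(309,217)]:
  t=m-ctrl.observe()['eef_pos']; a=.898
  print('tool xy',t[0]*np.cos(a)+t[1]*np.sin(a),t[0]*np.sin(a)-t[1]*np.cos(a))
E
```

```text
[0.5534 0.2954 0.08  ] [0.5988 0.2593 0.08  ] [0.5567 0.2531 0.08  ] [0.5932 0.2987 0.08  ] 0.057996969831535204 0.05847288282585946
[0.5761 0.2773 0.08  ]
pink [0.5662 0.1759 0.08  ] turq [0.4595 0.2933 0.08  ]
787 ((0.5741912722587585, 0.2760980427265167), 0.030093474313616753)
tool xy 0.001360177004265751 -0.0016358098174891192
```

```bash
python3 -m pendant '[[0,-0.002,0.03,0,0,0],[0,0,0.03,0,0,0],[0,0,0.03,0,0,0],[0,0,0.03,0,0,0],[0,0,0.026,0,0,0],[0,0,0.02,0,0,0],[0,0,0.02,0,0,0],[0,0,0.01,0,0,0],[0,0,0,0,0,0]]' 1
python3 -m pendant '[[0,0,0,0,0,0],[0,0,0,0,0,0],[0,0,0,0,0,0],[0,0,0,0,0,0],[0,0,0,0,0,0],[0,0,0,0,0,0],[0,0,0,0,0,0],[0,0,0,0,0,0]]' 0
```

```text
clock: 3.75
eef_pos: [0.5744, 0.2763, 0.0341]
eef_rot: [-0.0, 0.901, 0.434, -0.001]
contact_force: [0.9, 0.2, 0.6]
width: 0.0852
clock: 4.55
eef_pos: [0.5757, 0.2768, 0.0369]
eef_rot: [0.0, 0.901, 0.435, 0.001]
contact_force: [-1.6, -0.1, 7.2]
width: 0.0592
```

```bash
python3 -m pendant '[[0,0,-0.01,0,0,0],[0,0,-0.02,0,0,0],[0,0,-0.03,0,0,0],[0,0,-0.03,0,0,0],[0,0,-0.03,0,0,0],[0,0,-0.03,0,0,0],[-0.0215,0.0121,0,0,0,0],[-0.0215,0.0121,0,0,0,0],[-0.0215,0.0121,0,0,0,0],[-0.0215,0.0121,0,0,0,0],[-0.0215,0.0121,0,0,0,0],[-0.0215,0.0121,0,0,0,0],[-0.0215,0.0121,0,0,0,0],[-0.0215,0.0121,0,0,0,0],[-0.0215,0.0121,0,0,0,0],[-0.0215,0.0121,0,0,0,0],[-0.0215,0.0121,0,0,0,0],[-0.0215,0.0121,0,0,0,0],[-0.0215,0.0121,0,0,0,0],[-0.0215,0.0121,0,0,0,0]]' 
python3 -m pendant '[[0,0,0,0,0,0],[0,0,0,0,0,0],[0,0,0,0,0,0]]'
python3 - <<'E'
from h import *
np.set_printoptions(precision=4,suppress=True)
a=cap('wrist','w2');b=cap('scene','s2');c=cap('top','t2'); s=ctrl.observe(); print(s['eef_pos'],s['eef_rot'],s['joint_positions'])
cv2.imwrite('pics/m2.png',np.vstack([np.hstack([cv2.resize(x[:,:,::-1],(400,300)) for x in (a['img'],b['img'])]),np.hstack([cv2.resize(c['img'][190:340,260:460,::-1],(400,300)),cv2.resize(b['img'][60:285,170:470,::-1],(400,300))])]))
E
```

```text
clock: 6.55
eef_pos: [0.5201, -0.0655, 0.1859]
eef_rot: [0.0, 0.901, 0.435, 0.0]
contact_force: [0.1, 0.1, -2.1]
width: 0.0595
clock: 6.85
eef_pos: [0.5206, -0.0639, 0.1855]
eef_rot: [-0.0, 0.9, 0.435, 0.0]
contact_force: [-0.4, 0.5, -2.6]
width: 0.0595
[ 0.5206 -0.0639  0.1854] [-0.      0.9003  0.4353  0.    ] [-0.3457  0.3518  1.5681  0.0001  1.2217  0.3242]
```

View pics/m2.png

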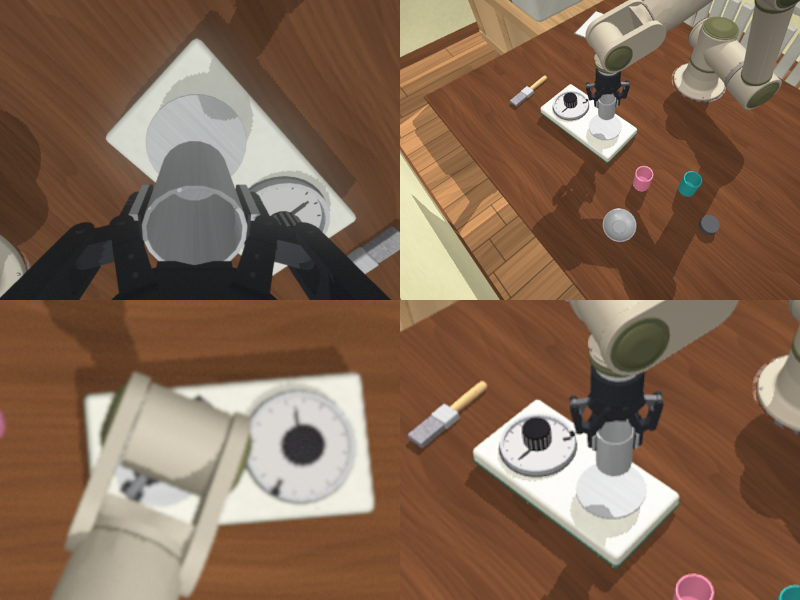

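The montage shows the cup held upright above the pan. In the wrist view the pan's edges are at about (233..394, 224), with its top at (313,150).

```bash
python3 - <<'E'
from h import *
from scipy.optimize import least_squares
np.set_printoptions(precision=4,suppress=True)
c=load('w2')
p=np.array([atz(c,*q,.078)[:2] for q in [(233,224),(394,224),(313,150)]])
print(p, least_squares(lambda m:np.linalg.norm(p-m,axis=1)-.062,[.52,-.06]).x)
c0=load('top0'); print('top',atz(c0,340,268.6,.078))
E
```

```text
[[ 0.4791 -0.0217]
 [ 0.5743 -0.097 ]
 [ 0.56   -0.0164]] [ 0.5218 -0.0655]
top [ 0.521  -0.0646  0.078 ]
```

Both estimates agree, and the cup is within 2 mm of the pan centre. Lowering slowly.

```bash
python3 -m pendant '[[0,0,0.015,0,0,0],[0,0,0.015,0,0,0],[0,0,0.015,0,0,0],[0,0,0.01,0,0,0],[0,0,0.005,0,0,0],[0,0,0.003,0,0,0],[0,0,0.003,0,0,0],[0,0,0.002,0,0,0],[0,0,0,0,0,0],[0,0,0,0,0,0]]'
python3 -m pendant '[[0,0,0.002,0,0,0],[0,0,0.002,0,0,0],[0,0,0.002,0,0,0],[0,0,0,0,0,0],[0,0,0,0,0,0]]'
```

```text
clock: 8.0
eef_pos: [0.5206, -0.0646, 0.1175]
eef_rot: [0.0, 0.9, 0.435, 0.0]
contact_force: [0.6, 0.3, -1.6]
width: 0.0589
clock: 8.5
eef_pos: [0.5206, -0.0646, 0.1114]
eef_rot: [0.0, 0.901, 0.435, 0.0]
contact_force: [-0.2, 0.1, -0.8]
width: 0.0591
```

```bash
python3 -m pendant '[[0,0,0.001,0,0,0],[0,0,0.001,0,0,0],[0,0,0,0,0,0],[0,0,0,0,0,0]]'
python3 -m pendant '[[0,0,0,0,0,0],[0,0,0,0,0,0],[0,0,0,0,0,0],[0,0,0,0,0,0],[0,0,0,0,0,0],[0,0,0,0,0,0]]' 1
python3 -m pendant '[[0,0,-0.01,0,0,0],[0,0,-0.01,0,0,0],[0,0,-0.02,0,0,0],[0,0,-0.03,0,0,0],[0,0,-0.03,0,0,0],[0,0,-0.02,0,0,0],[0,0,0,0,0,0]]' 1
```

```text
clock: 8.9
eef_pos: [0.5206, -0.0646, 0.1094]
eef_rot: [0.0, 0.9, 0.435, 0.0]
contact_force: [1.0, -0.2, 0.6]
width: 0.0597
clock: 9.5
eef_pos: [0.5205, -0.0646, 0.1093]
eef_rot: [-0.0, 0.901, 0.435, -0.0]
contact_force: [0.2, -0.2, -0.0]
width: 0.0853
clock: 10.2
eef_pos: [0.5216, -0.0649, 0.233]
eef_rot: [0.002, 0.9, 0.435, 0.002]
contact_force: [-0.3, 0.6, -0.1]
width: 0.0858
```

```bash
python3 -m pendant '[[-0.0208,0.0208,0,0,0,0],[-0.0208,0.0208,0,0,0,0],[-0.0208,0.0208,0,0,0,0],[-0.0208,0.0208,0,0,0,0],[-0.0208,0.0208,0,0,0,0],[-0.0208,0.0208,0,0,0,0],[0,0,0,0,0,0],[0,0,0,0,0,0],[0,0,0,0,0,0]]' 1
python3 - <<'E'
from h import *
np.set_printoptions(precision=4,suppress=True)
a=cap('wrist','w3');b=cap('scene','s3'); s=ctrl.observe(); print(s['eef_pos'],s['eef_rot'],s['joint_positions'])
cv2.imwrite('pics/m3.png',np.hstack([cv2.resize(a['img'][60:360,180:460,::-1],(560,600)),cv2.resize(b['img'][90:240,230:350,::-1],(240,300)).repeat(2,0)]))
E
```

```text
clock: 11.1
eef_pos: [0.5406, -0.2389, 0.2292]
eef_rot: [-0.0, 0.9, 0.435, -0.0]
contact_force: [-0.4, 0.3, 0.0]
width: 0.0855
[ 0.5407 -0.2389  0.2294] [-0.      0.9002  0.4354  0.    ] [-0.6141  0.4616  1.2891  0.0001  1.3909  0.0557]
```

View pics/m3.png

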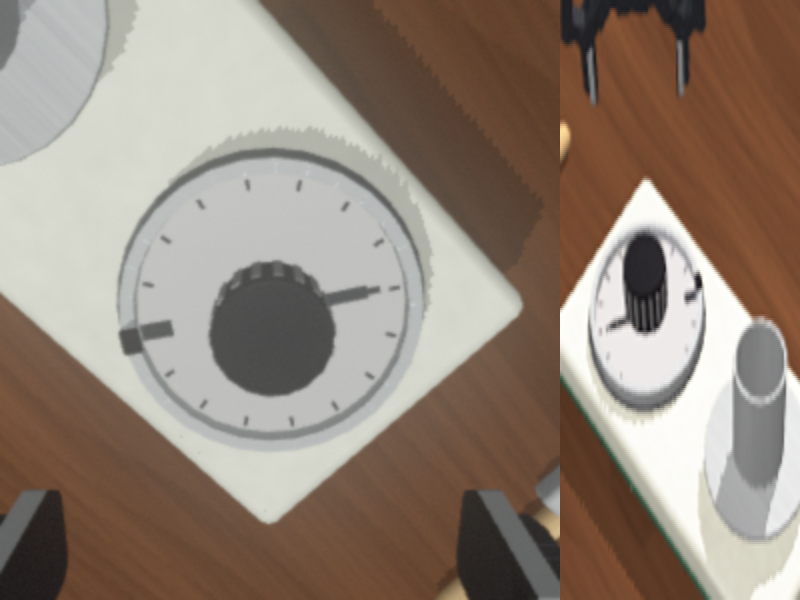

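Zero mark inner end at crop (173,328), pointer tip at (380,291), ring centre at (271,300), knob top centre at (272,333). The cup stands upright on the pan.

```bash
python3 - <<'E'
from h import *
np.set_printoptions(precision=4,suppress=True)
c=load('w3'); f=lambda x,y,z:atz(c,180+x/2,60+y/2,z)
for x,y in[(200,320),(190,260),(280,220),(272,340)]: print('z',pt(c,180+x/2,60+y/2)[2])
k=f(272,333,.102); r=f(271,298,.064)
print('knob',k,'ring',r)
for z in(.058,.062):
  for ctr in (k,r):
    m=f(173,328,z);p=f(380,291,z)
    a=np.arctan2(*(m-ctr)[1::-1]);b=np.arctan2(*(p-ctr)[1::-1])
    print(z,np.linalg.norm((m-ctr)[:2]),np.linalg.norm((p-ctr)[:2]),'mark',a,'ptr',b,'ccw turn',(b-a)%(2*np.pi))
E
```

```text
z 0.06133159696998958
z 0.0607360262091185
z 0.06147068935774763
z 0.10219126864960654
knob [ 0.5434 -0.2421  0.102 ] ring [ 0.5465 -0.2383  0.064 ]
0.058 0.047571772540752 0.051202420843204144 mark 2.7117632262628435 ptr -0.5375987698541794 ccw turn 3.033823311062563
0.058 0.04899645528092614 0.0507599298539021 mark 2.8089468829812443 ptr -0.633390607662618 ccw turn 2.840847816535724
0.062 0.04677214215174605 0.05064935022558971 mark 2.689194987075953 ptr -0.5164457723936314 ccw turn 3.077544547710002
0.062 0.04809614785321651 0.050105879362813896 mark 2.7887411774744324 ptr -0.6131837830458355 ccw turn 2.8812603466593183
```

```bash
python3 -m pendant '[[0,0,0,0,0,0.143],[0,0,0,0,0,0.143],[0,0,0,0,0,0.143],[0,0,0,0,0,0.143],[0,0,0,0,0,0.143],[0,0,0,0,0,0.143],[0,0,0,0,0,0.143],[0,0,0,0,0,0.143],[0,0,0,0,0,0.143],[0,0,0,0,0,0.143],[0,0,0,0,0,0.143],[0.0027,0.0005,0,0,0,0],[0,0,0,0,0,0],[0,0,0,0,0,0]]' 1
python3 -m pendant '[[0,0,0.03,0,0,0],[0,0,0.03,0,0,0],[0,0,0.03,0,0,0],[0,0,0.03,0,0,0],[0,0,0.02,0,0,0],[0,0,0.01,0,0,0],[0,0,0.009,0,0,0],[0,0,0,0,0,0]]' 1
python3 -m pendant '[[0,0,0,0,0,0],[0,0,0,0,0,0],[0,0,0,0,0,0],[0,0,0,0,0,0],[0,0,0,0,0,0],[0,0,0,0,0,0],[0,0,0,0,0,0],[0,0,0,0,0,0]]' 0
python3 -c "from rig import ctrl;s=ctrl.observe();print(s['joint_positions'],s['ft_torque'])"
```

```text
clock: 12.6
eef_pos: [0.5425, -0.2418, 0.2293]
eef_rot: [-0.0, 0.944, -0.329, -0.0]
contact_force: [-0.7, -0.5, 0.5]
width: 0.0853
clock: 13.4
eef_pos: [0.5424, -0.2419, 0.0699]
eef_rot: [-0.0, 0.944, -0.33, -0.0]
contact_force: [-0.4, 0.2, 2.3]
width: 0.0855
clock: 14.2
eef_pos: [0.542, -0.244, 0.0722]
eef_rot: [0.002, 0.944, -0.33, 0.001]
contact_force: [-8.6, -6.3, 8.9]
width: 0.0504
[-0.6185278   0.62304425  1.46422496 -0.00359171  1.05223474  1.62719665] [-0.99571819  1.41898402  0.02124782]
```

```bash
python3 -m pendant '[[0,0.002,0.001,0,0,0],[0,0,0,0,0,-0.14],[0,0,0,0,0,-0.14],[0,0,0,0,0,-0.14],[0,0,0,0,0,-0.14],[0,0,0,0,0,-0.14],[0,0,0,0,0,-0.14],[0,0,0,0,0,-0.14],[0,0,0,0,0,-0.14],[0,0,0,0,0,-0.14],[0,0,0,0,0,-0.14],[0,0,0,0,0,-0.14],[0,0,0,0,0,-0.14],[0,0,0,0,0,-0.14],[0,0,0,0,0,-0.14],[0,0,0,0,0,-0.14],[0,0,0,0,0,-0.14],[0,0,0,0,0,-0.14],[0,0,0,0,0,-0.14],[0,0,0,0,0,0]]' 0
python3 -m pendant '[[0,0,0,0,0,-0.14],[0,0,0,0,0,-0.10],[0,0,0,0,0,0],[0,0,0,0,0,0]]' 0
python3 - <<'E'
from h import *
np.set_printoptions(precision=4,suppress=True)
a=cap('wrist','w4');b=cap('scene','s4');d=cap('top','t4'); s=ctrl.observe(); print(s['eef_pos'],s['eef_rot'],s['joint_positions'],s['ft_torque'])
cv2.imwrite('pics/m4.png',np.hstack([cv2.resize(a['img'][:,:,::-1],(400,300)).copy(),cv2.resize(b['img'][120:210,220:340,::-1],(400,300))]))
x=cv2.imread('pics/m4.png'); cv2.imwrite('pics/m4.png',np.vstack([x,np.hstack([cv2.resize(d['img'][215:305,360:480,::-1],(400,300)),x[:,400:]*0])]))
E
```

```text
clock: 16.2
eef_pos: [0.5418, -0.2442, 0.0721]
eef_rot: [0.002, 0.601, 0.799, -0.0]
contact_force: [-5.2, 1.7, 16.6]
width: 0.0502
clock: 16.6
eef_pos: [0.5418, -0.2442, 0.0721]
eef_rot: [0.002, 0.503, 0.864, -0.0]
contact_force: [-4.8, 1.5, 16.0]
width: 0.0504
[ 0.5418 -0.2442  0.0722] [ 0.0016  0.5031  0.8642 -0.0005] [-0.6201  0.6223  1.4657 -0.0008  1.0502 -1.1363] [ 0.1972  1.073  -0.0284]
```

View pics/m4.png

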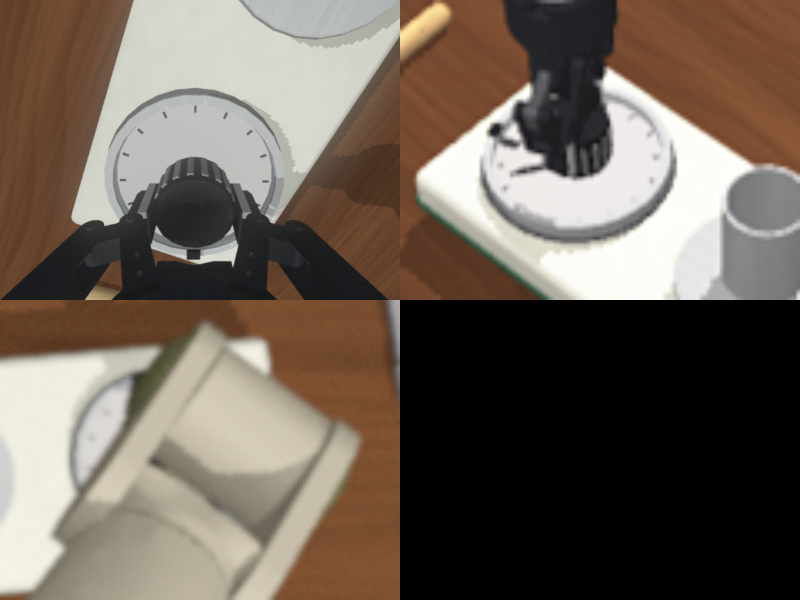

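The scene view shows the mark and pip near (248..256,159..164) and the pointer tip near (254,172). A little more ccw turn is needed, so I enlarge.

```bash
python3 -c "
from h import *
crop('s4',235,135,295,180,13,'z4')"
```

```text
(no output)
```

View pics/z4.png

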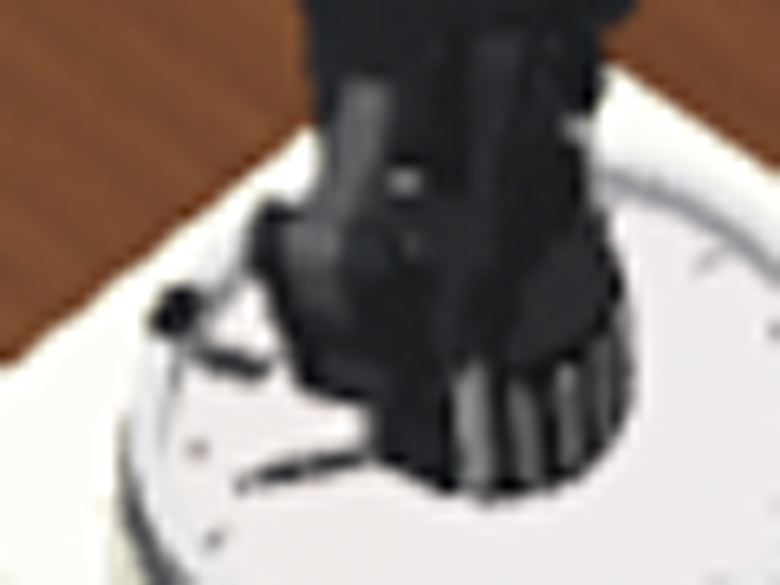

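```bash
python3 - <<'E'
from h import *
np.set_printoptions(precision=4,suppress=True)
c=load('s4'); f=lambda x,y,z:atz(c,235+x/13-.46,135+y/13-.46,z)
m=f(268,368,.061);q=f(175,310,.066);p=f(240,487,.062)
print(m,p,q,'chord',np.linalg.norm((m-p)[:2]))
for k in ([.5418,-.2442],[.5434,-.2421]):
  g=lambda v:(np.linalg.norm(v[:2]-k),np.arctan2(v[1]-k[1],v[0]-k[0]))
  print(g(m),g(q),g(p),'ccw',g(p)[1]-g(m)[1],g(p)[1]-g(q)[1])
E
```

```text
[ 0.5669 -0.284   0.061 ] [ 0.5898 -0.2638  0.062 ] [ 0.5733 -0.3038  0.066 ] chord 0.030551785512122707
(np.float64(0.04706975801526461), np.float64(-1.0081058190602288)) (np.float64(0.06736345430400885), np.float64(-1.0844878062037964)) (np.float64(0.05182432465105152), np.float64(-0.3871288248119049)) ccw 0.6209769942483239 0.6973589813918915
(np.float64(0.04805614766430224), np.float64(-1.0596015036370967)) (np.float64(0.06851411101086019), np.float64(-1.119465403253369)) (np.float64(0.051199019386365674), np.float64(-0.4369285508978182)) ccw 0.6226729527392785 0.6825368523555508
```

```bash
python3 -m pendant '[[0,0,0,0,0,-0.12],[0,0,0,0,0,-0.12],[0,0,0,0,0,-0.12],[0,0,0,0,0,-0.12],[0,0,0,0,0,-0.10],[0,0,0,0,0,-0.04],[0,0,0,0,0,0],[0,0,0,0,0,0]]' 0
python3 - <<'E'
from h import *
cap('scene','s5'); crop('s5',235,140,295,185,13,'z5'); print(ctrl.observe()['joint_positions'])
E
```

```text
clock: 17.55
eef_pos: [0.5419, -0.2442, 0.0722]
eef_rot: [0.001, 0.215, 0.977, -0.001]
contact_force: [-5.1, 2.2, 15.9]
width: 0.0504
[-6.20144301e-01  6.22340349e-01  1.46572379e+00 -4.83486965e-04
  1.05014221e+00 -1.75627819e+00]
```

View pics/z5.png

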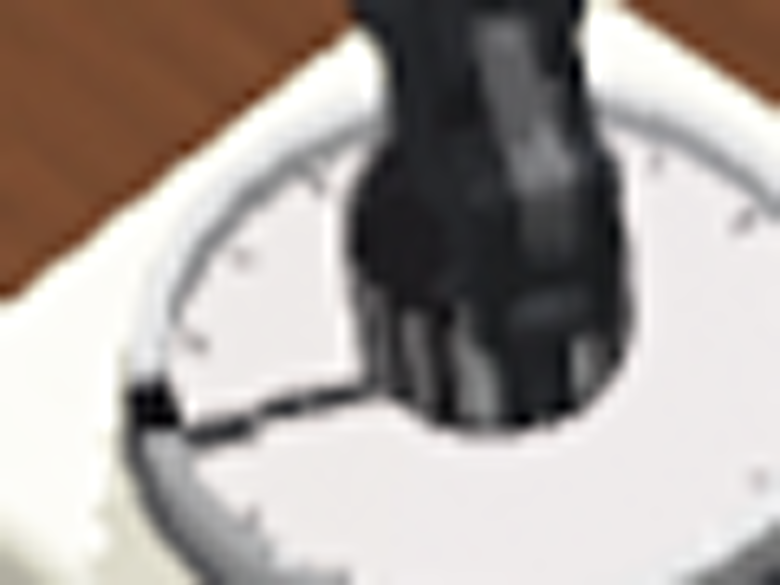

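The mark now continues the pointer's line, with the junction at about (250,422) in the crop. Releasing, rising straight up and turning the wrist back for a clear look.

```bash
python3 -m pendant '[[0,0,0,0,0,0],[0,0,0,0,0,0],[0,0,0,0,0,0],[0,0,0,0,0,0],[0,0,0,0,0,0]]' 1
python3 -m pendant '[[0,0,-0.01,0,0,0],[0,0,-0.02,0,0,0],[0,0,-0.03,0,0,0],[0,0,-0.03,0,0,0],[0,0,-0.035,0,0,0],[0,0,-0.035,0,0,0],[0,0,0,0,0,0.14],[0,0,0,0,0,0.14],[0,0,0,0,0,0.14],[0,0,0,0,0,0.14],[0,0,0,0,0,0.14],[0,0,0,0,0,0.14],[0,0,0,0,0,0.14],[0,0,0,0,0,0.14],[0,0,0,0,0,0.14],[0,0,0,0,0,0.14],[0,0,0,0,0,0.14],[0,0,0,0,0,0.14],[0,0,0,0,0,0.14],[0,0,0,0,0,0]]' 1
python3 - <<'E'
from h import *
a=cap('wrist','w6');b=cap('scene','s6')
cv2.imwrite('pics/m6.png',np.hstack([cv2.resize(a['img'][60:360,180:460,::-1],(560,600)),cv2.resize(b['img'][90:240,230:350,::-1],(240,300)).repeat(2,0)]))
E
```

```text
clock: 18.1
eef_pos: [0.5412, -0.2435, 0.0692]
eef_rot: [-0.0, 0.216, 0.976, 0.0]
contact_force: [0.5, -0.1, -0.0]
width: 0.0852
clock: 20.1
eef_pos: [0.5412, -0.2435, 0.23]
eef_rot: [0.0, 0.904, 0.428, 0.0]
contact_force: [0.0, -0.0, 0.1]
width: 0.0856
```

View pics/m6.png

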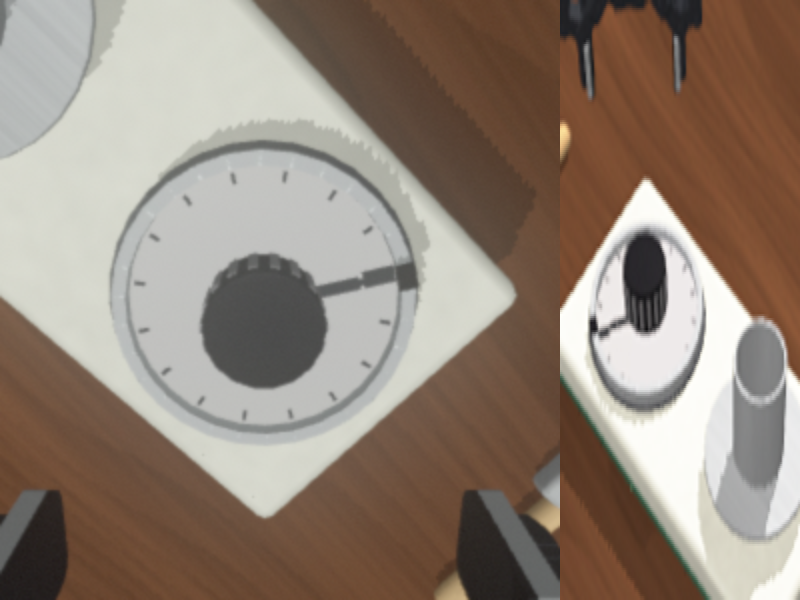

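The pointer runs from (318,292) to (362,281) and the mark begins at (363,280) on the same line. One enlargement to quantify it.

```bash
python3 -c "
from h import *
crop('w6',335,185,395,215,13,'z6')
c=load('w6'); a=pt(c,365,198);b=pt(c,366,198); print(np.linalg.norm((a-b)[:2]))
c=load('s6')"
```

```text
0.0008353236018452119
```

View pics/z6.png

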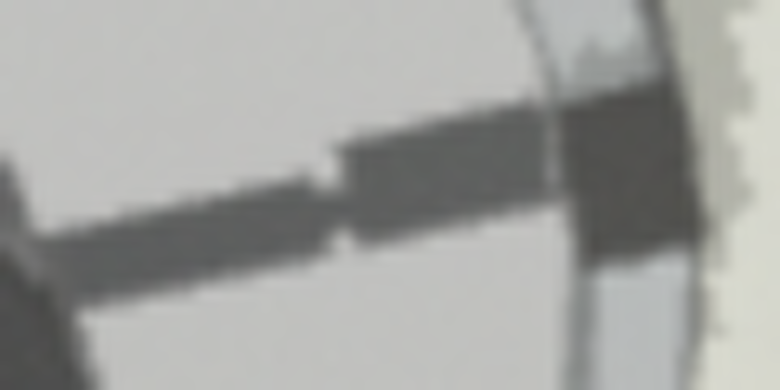

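The mark's inner-end centre is at (346,195) and the pointer tip at about (345,207), so they are about 0.8 mm apart, well inside 5 mm. Nothing is touching the arm, so I'm handing in.

```bash
python3 -c "
from rig import ctrl
print(ctrl.observe()['contact_force'],ctrl.observe()['clock']); print(ctrl.close_job())"
```

```text
[-0.26944669  0.03126064 -0.23749475] 20.2
the job is handed in; nothing more can be done
None
```

The steel cup is standing upright on the pan and released. I turned the dial about 3.4 rad counter-clockwise by its knob in one grip, then handed the job in at 20.2 s. The hand-in gives no verdict.

- **Zero mark:** in the last wrist picture its inner end is about 0.8 mm from the pointer tip (limit 5 mm).
- **Cup:** I set it down about 2 mm from the pan's centre, going by two agreeing measurements of the pan. The last scene view shows it upright there, but I did not measure its position again after letting go.
- **Robot:** the gripper was open and about 13 cm above the knob, with contact force within sensor noise.
- **Dish, metal sample and brush:** the arm's path kept clear of all three. I did not re-measure their positions at the end.

The knob's position differed by about 2 mm between the camera and the grip, which caused a side force of about 11 N when the fingers closed. That did not affect the turn, and no check failed.

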